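# Turn the cutter round in its stand, blade under the guard

### The arm

A 7-joint arm with a two-finger parallel gripper is mounted at the origin on a cart in front of the work surface, level with it; the furniture and walls round the work are solid. World frame = base frame: x ahead of the robot, y to its left, z up, the work surface at z = 0. Lengths are in m, angles in rad, forces in N, time in s.
With the tool pointing down it reaches from about 0.4 to 0.85 m from the base axis. Payload 4.4 kg.
Tool frame: the origin (TCP) lies midway between the tips of the shut fingers; the grasp point (between the pads) lies 19 mm behind it (manip.grasp_offset is the distance from the TCP to the grasp point, in m); z points along the fingers, y is the line along which they close (so a half turn about z gives the same grasp; the last joint's range is limited). The gripper opens to 94 mm and grips with 3 to 60 N. Pads are 16 mm wide; open, the fingers measure 119 mm over their backs; the gripper's body (75 mm by 177 mm) begins 78 mm behind the grasp point.
Start: joints at [1.048, 0.628, 0.038, 1.517, -0.027, 0.996, -0.02], TCP at [0.287, -0.583, 0.205] pointing down, gripper open.
Joint ranges: [-3.06, 3.06], [-0.37, 2.12], [-1.25, 1.32], [0.18, 2.47], [-1.1, 4.24], [0.23, 1.98], [-2.94, 2.94]. Speed limits (rad/s): [2.57, 2.57, 3.14, 3.14, 3.14, 3.14, 3.14].

### API

Orientations are given as a unit quaternion [x, y, z, w].
In Python, from station import read_state, imaging, manip gives the robot as it stands.
- The arm moves only by the tool carry_out, never from a script. Its argument "targets" is one flat list of numbers, 6 for each row, row after row: the shift along the tool's x, y, z in mm, then the turn, a rotation vector about the tool's x, y, z in rad. In form: [tx, ty, tz, ax, ay, az, tx, ty, tz, ax, ay, az, ...]. A call has 1 to 20 rows; each row shifts and turns the commanded pose from where the row before left it, along the tool's axes as they then stand; what a row does not reach is not made up. A row lasts 1/8 s, in which the tool goes at most 62.5 mm and 10.7 degrees, less where a joint would pass 70% of its speed; a pose out of reach is approached as far as the arm can. A call with a gripper value outside its range is refused whole. "hand" is the closure in counts, from 0 (fully open) to 255 (shut), set as the call begins (left out, the last holds). The fingers move at their own pace and stop on an object; "newtons" is the grip in N (left out, the last holds). Time passes only in rows, so rows that do not move let the fingers close. It gives the time, the measured TCP pose, the force, the opening and the grip force at its end, in the units of the state.
- read_state(): the state, without advancing time (a new reading comes with each control period).
- imaging.camera(name): name is "scene" or "top" or "wrist"; returns a dict with "image" (384x512x3 uint8, red, green, blue), "intrinsics" (3x3 intrinsics, pixels), "rvec" (rotation vector, rad) and "tvec" (3), from world to camera coordinates, as OpenCV has them; the wrist camera has in their place "mount" (4x4, takes a point from camera to tool coordinates, whose origin is the TCP and whose axes are the flange's). Camera axes: x right, y down, z forward; pixel columns grow to the right and rows downward; lengths in m; the calibration is good to about 2 mm. A picture is of the moment at which its call begins: read the wrist's pose just before it. There is no depth.
- manip.job_done(): hands the job in; it is judged then, once.
The state is a dict: "time": time; "joints": joint angles; "joint_velocities": joint speeds; "effort": joint torques, N m; "tool_pos": TCP position; "tool_rot": TCP orientation; "ft_force": force on the tool from outside, world axes, zero at the start; "ft_torque": the same for the moment, N m; "finger_gap": finger opening in m; "grip_force": force on a finger pad.
Only numpy, scipy, OpenCV 4.12 (cv2) and the standard library are available. Lean on these libraries where they do the work, as an engineer would, in place of code of your own. Each camera call takes 0.05 s, during which the arm holds its last target. There are 200 camera calls.

### The job

Somebody put the yellow cutter back into its sloping stand the wrong way round, with the blade sticking out. Draw it out, lay it flat on the green cutting mat and let go, then take it afresh by the other end and slide it back into the stand blade first, fully home, so that the blade is covered by the clear guard. Do not touch the blade with the fingers or jab it hard into anything, and leave the other things on the counter where they are.

Things in the scene. Friction and masses are not known exactly. Their poses are not given: they have to be found in the camera images.
- cutter_center (a point): Centre of the body of the loose yellow cutter (box-shaped rigid body 150 x 24 x 16 mm, 0.06 to 0.13 kg): 75 mm from its black rubber butt (-x) and from its steel nose (+x), 8 mm from either flat face. Axes: x along the cutter towards the blade, y across the 24 mm width, z out of the upper face. The thumb slide does not move.
- cutter: The same cutter; origin in the middle of its underside, same axes as cutter_center. Grip it across its 24 mm width, anywhere on the bare body
- blade: The cutter's blade: sticks out 26 mm from the nose, 14 mm wide, 3 mm thick, half-way up the body; origin where it leaves the nose, 75 mm from cutter_center along x, same axes as the cutter. It is fixed and does not slide in
- blade_tip (a point): End of the blade, 101 mm from cutter_center along the cutter's x
- lane: Channel of the stand, on a grey deck that rises at 35 degrees from level. Origin on the deck's surface, on the centre line, at the two stop ribs. x: along the deck, up the slope and out of the mouth; y: across; z: square to the deck. Channel 28 mm wide and 20 mm high between black walls, under a clear guard (46 mm wide, top at z = 23 mm) from x = -36 mm to the mouth at x = +75 mm.
- lane_mouth (a point): Centre of the guard's mouth: x = 75, z = 10 mm in the lane's frame. Past the mouth the deck (56 mm wide, 4 mm thick) goes on for 14 mm between two guides, 10 mm high, that flare from 29 to 34 mm apart; beyond that there is air, so the part of the cutter that sticks out can be gripped there from above, square to the slope or upright.
- lane_stop (a point): The lane's origin: middle of the gap of 21 mm between the two stop ribs (x = -8 to 0 mm). The blade passes the gap, the body stops at the ribs. With the body fully home cutter_center is at lane x = 75, y = 0, z = 8 mm either way round; at the start the cutter's x runs along lane x (blade out), at the end against it (blade_tip at lane x = -26 mm). By friction it may have to be pushed home.
- stand: The cutter stand, grey bent steel, fixed to the counter: foot 150 x 76 x 4 mm, origin under its centre, z up, x level in the direction in which the deck rises. The lane's origin is at x = -32, z = 36 mm; a leg plate 56 mm wide stands under the deck at x = 29 mm.
- stamp_chest: Fixed wooden chest with small drawers to the right of the work, 178 (x) x 240 (y) mm, 130 mm high, its lid standing open at the back up to 0.27 m above the counter, one small drawer pulled out towards the robot; origin under its centre. Tall pen racks (0.45 m) stand behind the work, 0.70 m and more in front of the robot: come in over the chest and keep clear of them.
- mat: Green cutting mat with white grid, 220 (x) x 150 (y) x 3 mm, fixed; origin under its centre, so its top is at z = 3 mm
- washi_yellow: Bystander: roll of yellow decorative tape lying flat, 46 mm across, 15 mm high; origin under its centre
- washi_green: Bystander: roll of green striped decorative tape lying flat, 46 mm across, 15 mm high; origin under its centre
- eraser: Bystander: white eraser in a blue sleeve, 46 x 37 x 12 mm; origin under its centre
- notes: Bystander: block of coloured sticky notes, 61 x 61 x 38 mm; origin under its centre
- gel_pen: Bystander: blue and white pen lying flat, 148 mm long (along its y), 22 mm over its clip, 9 mm high; origin under its centre

How it is judged:
By the outcome, as a careful person would: the job done as asked, in the order asked, and still so for the second after the job is handed in, with the robot touching nothing.
It also fails if it takes over 62 s, if anything falls off the work surface, if the arm or the gripper's body presses on something with over 40 N, if the wrist force passes 120 N, or if a joint passes its speed limit or range.

## Working session

There is one attempt and no reset: what is moved stays moved. The work goes in short steps, Python scripts to look and compute and a tool call to move; the robot and the scene stay as the last step left them, time stands still between calls to the robot, and variables do not carry over. Pictures are saved under pics/ and viewed, at most 13 in all, crops included, and the job is handed in when it is done.

Besides the shell and the picture viewer there is one more tool, called after "Emit:" as name(argument=value, ...) on one line, values as JSON. carry_out: Moves the arm, as the interface text tells. Its arguments: {"type":"object","properties":{"targets":{"type":"array","items":{"type":"number"}},"hand":{"type":"number"},"newtons":{"type":"number"}},"required":["targets"]}

```bash
ls; mkdir -p pics; python3 - <<'E'
from station import read_state, imaging, manip
import cv2,numpy as np
s=read_state(); print(s); print(manip.grasp_offset)
for n in ("scene","top"):
    c=imaging.camera(n); np.savez(f"cam_{n}.npz",**c)
    cv2.imwrite(f"pics/{n}0.png",c["image"][:,:,::-1]); print(n,c["intrinsics"],c["rvec"],c["tvec"])
a=cv2.imread("pics/scene0.png");b=cv2.imread("pics/top0.png")
c=imaging.camera("wrist");print(c["mount"],c["intrinsics"])
E
```

```text
pics
{'time': 0.0, 'joints': array([ 1.04815669,  0.62929684,  0.03844831,  1.51835007, -0.02696471,
        0.99631394, -0.02001164]), 'joint_velocities': array([ 0.00080542,  0.00048216,  0.00045938, -0.00017135, -0.00082832,
        0.00064541,  0.0014235 ]), 'effort': array([-1.48201609e-03, -5.49730682e+01,  1.14341218e+00, -1.86636007e+01,
       -5.21126424e-02,  2.35997391e-02,  1.39123645e-04]), 'tool_pos': array([ 0.28644428, -0.58274184,  0.20459194]), 'tool_rot': array([ 9.74024688e-01,  2.26439952e-01, -2.36135748e-04, -8.94417153e-04]), 'ft_force': array([-0.54107347,  0.0585233 ,  0.26367376]), 'ft_torque': array([0.01057464, 0.02030979, 0.01286004]), 'grip_force': 0.0, 'finger_gap': 0.09380280027656024}
0.0188
scene [[464.62403486   0.         250.09924686]
 [  0.         464.62403486 188.58743196]
 [  0.           0.           1.        ]] [ 0.6991965  -2.47833891  1.27524312] [0.4662483  0.22423717 1.09014102]
top [[453.97835355   0.         254.4913971 ]
 [  0.         453.97835355 185.91218566]
 [  0.           0.           1.        ]] [ 2.14002624 -2.07541687  0.22990491] [0.04097015 0.52787964 1.13533048]
[[ 1.14297006e-03 -9.73584911e-01 -2.28322391e-01  6.67257994e-02]
 [ 9.99998384e-01  1.42959900e-03 -1.08998426e-03  5.06695619e-04]
 [ 1.38760169e-03 -2.28320776e-01  9.73584972e-01 -1.79037613e-01]
 [ 0.00000000e+00  0.00000000e+00  0.00000000e+00  1.00000000e+00]] [[271.40987415   0.         259.20559691]
 [  0.         271.40987415 190.18980977]
 [  0.           0.           1.        ]]
```

View pics/scene0.png

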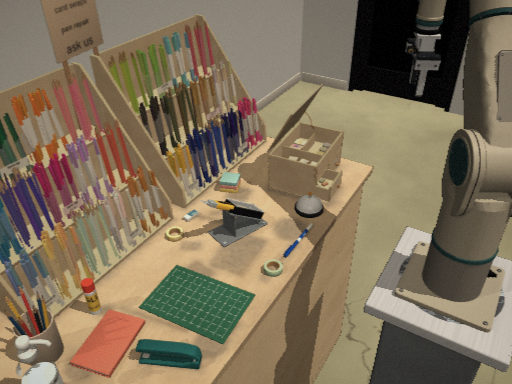

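View pics/top0.png

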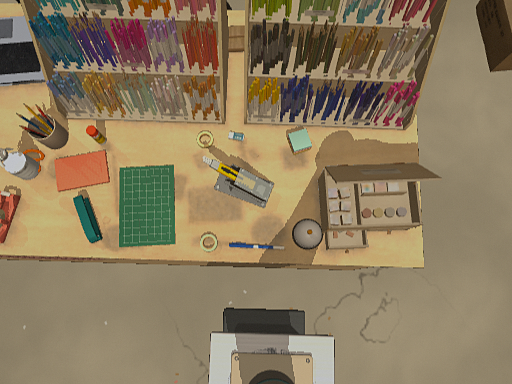

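The scene shows the stand in the middle (scene about 238,220; top about 245,187). The cutter sticks out up and left with its blade at about (207,160) in top. The mat is at top (147,205). I'll zoom in on the stand next.

```bash
cat > h.py <<'E'
import numpy as np,cv2
from scipy.spatial.transform import Rotation as R
def cam(n):
    d=np.load(f"cam_{n}.npz"); return d["image"],d["intrinsics"],cv2.Rodrigues(d["rvec"])[0],d["tvec"].ravel()
def ray(C,uv):
    _,K,Rm,t=C; d=Rm.T@np.linalg.solve(K,[uv[0],uv[1],1.]); return -Rm.T@t,d/np.linalg.norm(d)
def plane(C,uv,z):
    o,d=ray(C,uv); return o+d*(z-o[2])/d[2]
def tri(rays):
    A=sum(np.eye(3)-np.outer(d,d) for o,d in rays); b=sum((np.eye(3)-np.outer(d,d))@o for o,d in rays)
    p=np.linalg.solve(A,b); return p,[np.linalg.norm(np.cross(p-o,d)) for o,d in rays]
def proj(C,P):
    _,K,Rm,t=C; q=(Rm@np.atleast_2d(P).T).T+t; q=q@K.T; return q[:,:2]/q[:,2:]
E
python3 - <<'E'
from h import *
s=cam("scene")[0][:,:,::-1];t=cam("top")[0][:,:,::-1]
a=cv2.resize(s[190:250,195:275],(800,600),interpolation=cv2.INTER_CUBIC)
b=cv2.resize(t[145:214,194:286],(800,600),interpolation=cv2.INTER_CUBIC)
cv2.imwrite("pics/z.png",np.hstack([cv2.resize(a,(400,300)),cv2.resize(b,(400,300))]))
cv2.imwrite("pics/z1.png",a);cv2.imwrite("pics/z2.png",b)
T=cam("top");hs=cv2.cvtColor(cam("top")[0],cv2.COLOR_RGB2HSV)
m=cv2.inRange(hs,(60,100,40),(85,255,255));m[:160]=0
n,l,st,c=cv2.connectedComponentsWithStats(m)
i=1+np.argmax(st[1:,4]);cs=cv2.findContours((l==i).astype('uint8'),0,1)[0][0];r=cv2.minAreaRect(cs)
print("mat",st[i],[plane(T,p,.003).round(3) for p in [r[0],*cv2.boxPoints(r)]])
for nm in("top","scene"):
    hs=cv2.cvtColor(cam(nm)[0],cv2.COLOR_RGB2HSV);m=cv2.inRange(hs,(20,170,120),(32,255,255))
    roi=np.zeros_like(m); 
    if nm=="top":roi[150:210,195:285]=1
    else:roi[190:240,195:275]=1
    ys,xs=np.nonzero(m*roi);print(nm,sorted(zip(xs,ys))[::3])
E
```

```text
mat [ 119  166   56   81 1978] [array([0.473, 0.349, 0.003]), array([0.583, 0.434, 0.003]), array([0.588, 0.282, 0.003]), array([0.367, 0.267, 0.003]), array([0.363, 0.414, 0.003])]
top [(np.int64(216), np.int64(170)), (np.int64(218), np.int64(168)), (np.int64(218), np.int64(171)), (np.int64(219), np.int64(167)), (np.int64(219), np.int64(170)), (np.int64(220), np.int64(164)), (np.int64(220), np.int64(167)), (np.int64(220), np.int64(170)), (np.int64(221), np.int64(163)), (np.int64(221), np.int64(166)), (np.int64(221), np.int64(171)), (np.int64(222), np.int64(164)), (np.int64(222), np.int64(169)), (np.int64(222), np.int64(172)), (np.int64(223), np.int64(165)), (np.int64(223), np.int64(172)), (np.int64(224), np.int64(165)), (np.int64(224), np.int64(171)), (np.int64(224), np.int64(174)), (np.int64(225), np.int64(167)), (np.int64(225), np.int64(174)), (np.int64(226), np.int64(167)), (np.int64(226), np.int64(174)), (np.int64(227), np.int64(168)), (np.int64(227), np.int64(175)), (np.int64(228), np.int64(168)), (np.int64(228), np.int64(176)), (np.int64(229), np.int64(169)), (np.int64(229), n
[... 377 characters left out ...]
234), np.int64(172)), (np.int64(234), np.int64(177)), (np.int64(235), np.int64(171)), (np.int64(235), np.int64(177)), (np.int64(236), np.int64(172)), (np.int64(237), np.int64(172))]
scene [(np.int64(216), np.int64(201)), (np.int64(218), np.int64(204)), (np.int64(219), np.int64(204)), (np.int64(221), np.int64(203)), (np.int64(222), np.int64(204)), (np.int64(223), np.int64(203)), (np.int64(224), np.int64(204)), (np.int64(225), np.int64(205)), (np.int64(226), np.int64(205)), (np.int64(227), np.int64(205)), (np.int64(228), np.int64(205)), (np.int64(229), np.int64(205)), (np.int64(230), np.int64(206)), (np.int64(231), np.int64(206)), (np.int64(232), np.int64(205)), (np.int64(233), np.int64(206))]
```

View pics/z1.png

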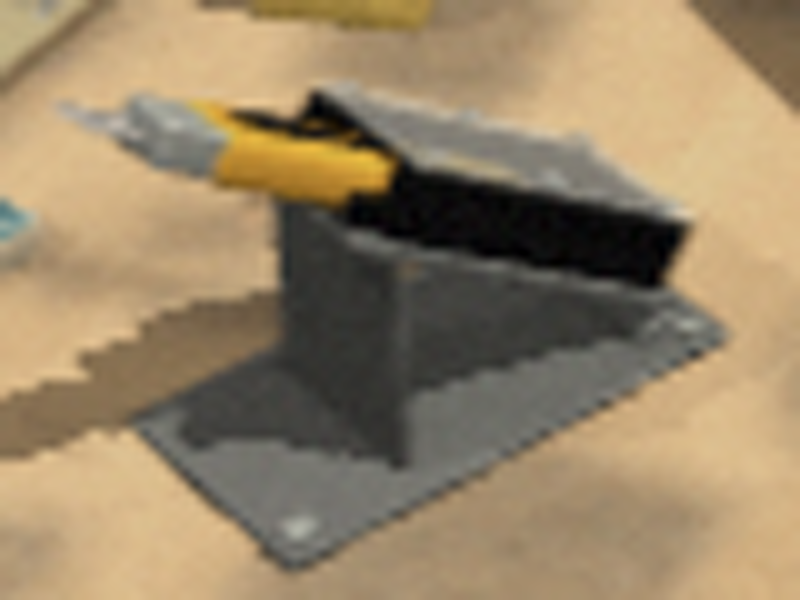

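View pics/z2.png

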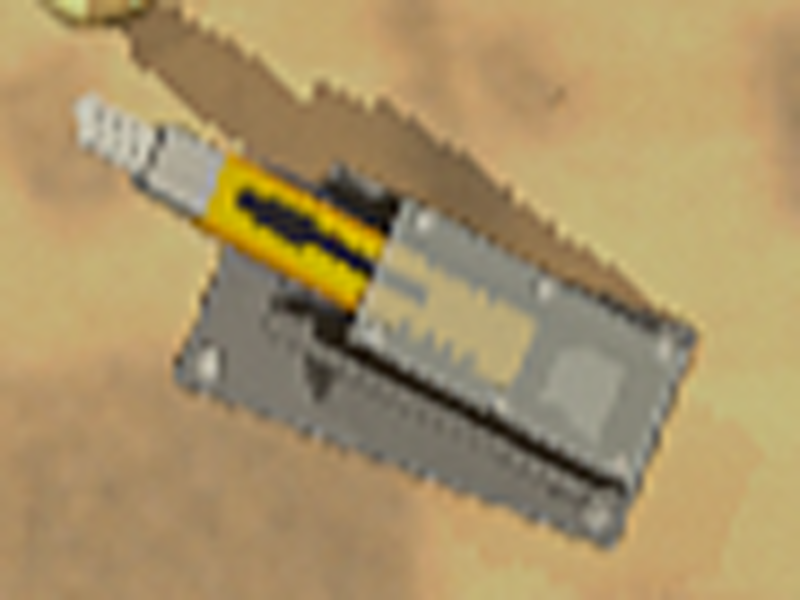

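The crops show the foot corners, the guard's corners, the nose and the blade clearly. In the top crop the blade tip is at about (80,115), the nose at about (158,155) and the mouth edge runs (400,200)–(355,330). In the scene crop the foot corners are (290,568), (135,425) and (728,338). I'll fit the stand pose from these corner points.

```bash
cat >> h.py <<'E'
a=np.deg2rad(35)
def lane(p,l):  # lane mm -> world ; p=(x,y,yaw) stand
    l=np.atleast_2d(l)/1000.; s=np.c_[-.032+l[:,0]*np.cos(a)-l[:,2]*np.sin(a), l[:,1], .036+l[:,0]*np.sin(a)+l[:,2]*np.cos(a)]
    return st(p,s*1000)
def st(p,s):
    return R.from_euler('z',p[2]).apply(np.atleast_2d(s)/1000.)+[p[0],p[1],0]
E
python3 - <<'E'
from h import *
from scipy.optimize import least_squares
T,S=cam("top"),cam("scene")
zt=lambda z:(np.array(z)+.5)/(800/92)-.5+[194,145]
zs=lambda z:(np.array(z)+.5)/10-.5+[195,190]
foot=[(75,38,4),(-75,38,4)];ft=zt([(178,378),(612,545)])
foots=[(75,38,4),(75,-38,4),(-75,38,4)];fs=zs([(290,568),(135,425),(728,338)])
g=[(75,-23,23),(75,23,23),(-36,-23,23),(-36,23,23)]
gt=zt([(400,200),(355,330),(695,335),(630,485)]);gs=zs([(320,90),(395,160),(585,140),(690,218)])
def f(p): return np.r_[proj(T,st(p,foot))-ft,proj(S,st(p,foots))-fs,proj(T,lane(p,g))-gt,proj(S,lane(p,g))-gs].ravel()
r=least_squares(f,[.53,.1,1.1],loss="soft_l1");p=r.x;print(p,np.rad2deg(p[2]));print(f(p).reshape(-1,2).round(1))
np.save("stand.npy",p)
for n,l in dict(center=(75,0,8),nose=(150,0,8),tip=(176,0,8),mouth=(75,0,10),stop=(0,0,0)).items():
    w=lane(p,l)[0];print(n,w.round(4),"top z",((proj(T,w)[0]-[194,145])*8.7).round(),"scene z",((proj(S,w)[0]-[195,190])*10).round())
t,e=tri([ray(T,zt((80,112))),ray(S,zs((62,105)))]);print("tip tri",t,e)
E
```

```text
[0.53858967 0.08601339 1.23798927] 70.93156042009173
[[-0.5  0.5]
 [ 0.8  0.5]
 [-0.7  0. ]
 [-1.8 -0.3]
 [-0.5 -0.7]
 [ 1.1 -0.5]
 [-0.3  1. ]
 [-0.6  1.7]
 [ 0.9  0.3]
 [-1.1 -0.7]
 [ 2.1  0.5]
 [-0.4  0.2]
 [-0.3  0.1]]
center [0.5467 0.1095 0.0856] top z [352. 263.] scene z [332. 170.]
nose [0.5668 0.1676 0.1286] top z [146. 153.] scene z [126. 129.]
tip [0.5737 0.1877 0.1435] top z [ 72. 113.] scene z [ 50. 114.]
mouth [0.5463 0.1084 0.0872] top z [355. 263.] scene z [336. 163.]
stop [0.5281 0.0558 0.036 ] top z [531. 365.] scene z [508. 232.]
tip tri [0.57352002 0.18574112 0.14683758] [np.float64(0.000857648776173389), np.float64(0.0008576487761733279)]
```

Emit:
carry_out(targets=[0,0,-40,0,0,0,0,0,-40,0,0,0,0,0,-40,0,0,0,0,0,-40,0,0,0,10,-10,0,0,0,0,20,-20,0,0,0,0,30,-27,0,0,0,0,30,-27,0,0,0,0,30,-27,0,0,0,0,30,-27,0,0,0,0,30,-27,0,0,0,0,30,-27,0,0,0,0,30,-27,0,0,0,0,30,-27,0,0,0,0,30,-27,0,0,0,0,30,-27,0,0,0,0], hand=80)

```text
time: 2.15
tool_pos: [0.45, -0.1665, 0.3643]
tool_rot: [0.974, 0.227, -0.001, -0.001]
ft_force: [0.5, 0.1, 0.2]
finger_gap: 0.0644
grip_force: 0.0
```

Emit:
carry_out(targets=[30,-27,0,0,0,0,30,-27,0,0,0,0,30,-27,0,0,0,0,30,-27,0,0,0,0,30,-27,0,0,0,0,20,-20,0,0,0,0,10,-10,0,0,0,0,0,0,0,0,0,-0.1,0,0,0,0,0,-0.1,0,0,0,0,0,-0.1,0,0,0,0,0,-0.1,0,0,0,0,0,-0.1,0,0,0,0,0,-0.1,0,0,0,0,0,-0.1,0,0,0,0,0,-0.08,0,0,0,0,0,0,0,0,0,0,0,0])

```text
time: 4.28
tool_pos: [0.539, 0.0584, 0.3652]
tool_rot: [0.815, 0.579, -0.0, -0.0]
ft_force: [-0.1, 0.5, 0.1]
finger_gap: 0.0646
grip_force: 0.0
```

```bash
cat >> h.py <<'E'
def wrist(name):
    from station import read_state,imaging
    s=read_state(); c=imaging.camera("wrist"); M=np.array(c["mount"])
    Rt=R.from_quat(s["tool_rot"]).as_matrix()
    Rc=Rt@M[:3,:3]; o=Rt@M[:3,3]+s["tool_pos"]
    d=dict(image=c["image"],intrinsics=c["intrinsics"],rvec=cv2.Rodrigues(Rc.T)[0],tvec=-Rc.T@o)
    np.savez(f"cam_{name}.npz",**d); cv2.imwrite(f"pics/{name}.png",c["image"][:,:,::-1]); return cam(name)
def delta(pos,rot):
    from station import read_state
    s=read_state(); Q=R.from_quat(s["tool_rot"])
    print("shift mm (now-axes)",(Q.inv().apply(pos-s["tool_pos"])*1000).round(1),"(target-axes)",(rot.inv().apply(pos-s["tool_pos"])*1000).round(1),"turn",(Q.inv()*rot).as_rotvec().round(3))
E
python3 - <<'E'
from h import *
from station import read_state
print(read_state()["joints"].round(2))
C=wrist("w1");p=np.load("stand.npy");im=C[0][:,:,::-1]
L=dict(nose=(150,0,8),tip=(176,0,8),g1=(75,-23,23),g2=(75,23,23),g3=(-36,-23,23),g4=(-36,23,23))
for k,v in L.items(): print(k,proj(C,lane(p,v))[0].round(1))
for s in [(75,38,4),(75,-38,4),(-75,38,4),(-75,-38,4)]: print(s,proj(C,st(p,s))[0].round(1))
q=np.vstack([proj(C,lane(p,v)) for v in L.values()]);lo=np.maximum(q.min(0)-50,0).astype(int);hi=(q.max(0)+50).astype(int)
cr=im[lo[1]:hi[1],lo[0]:hi[0]];f=min(800/cr.shape[1],600/cr.shape[0]);print("crop",lo,f)
cv2.imwrite("pics/w1z.png",cv2.resize(cr,None,fx=f,fy=f,interpolation=cv2.INTER_CUBIC))
E
```

```text
[ 0.12  0.35 -0.4   1.57  0.14  1.26 -0.64]
nose [252.1  94.1]
tip [251.7  76.6]
g1 [267.1 141.8]
g2 [238.7 141.9]
g3 [266.  187.9]
g4 [242.1 187.9]
(75, 38, 4) [233.9 108. ]
(75, -38, 4) [273.8 107.9]
(-75, 38, 4) [235.6 184.8]
(-75, -38, 4) [273.  184.8]
crop [188  26] 2.843601895734597
```

View pics/w1z.png

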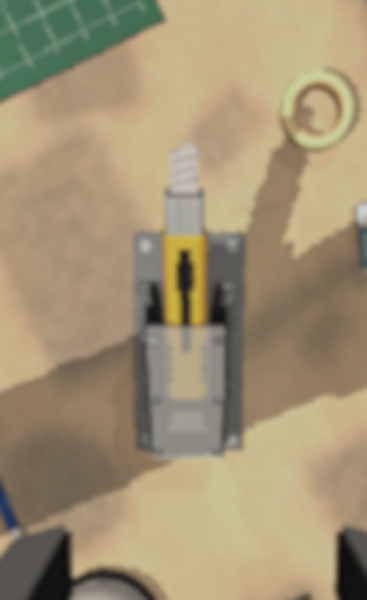

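The wrist crop shows the stand head-on: mouth corners at crop (146,325) and (227,325), nose at (184,190), blade tip at (185,143). That is within about 1–1.5 px of prediction, so I'll refine the fit with these points.

```bash
python3 - <<'E'
from h import *
from scipy.optimize import least_squares
C=cam("w1");p0=np.load("stand.npy")
z=lambda q:np.array(q)/2.8436+[188,26]-.3
L=[(75,23,23),(75,-23,23),(-36,23,23),(-36,-23,23),(150,0,8),(176,0,8)]
m=z([(146,325),(227,325),(152,453),(223,455),(184.5,190),(185,143)])
F=[(75,38,4),(75,-38,4)];mf=z([(135,233),(245,233)])
f=lambda p:np.r_[proj(C,lane(p,L))-m,proj(C,st(p,F))-mf].ravel()
r=least_squares(f,p0).x;print(p0,r);print(f(r).reshape(-1,2).round(1))
p=np.r_[(p0[:2]+2*r[:2])/3,(p0[2]+2*r[2])/3];np.save("stand.npy",p);print(p,np.rad2deg(p[2]))
T=R.from_matrix(np.c_[lane(p,(1000,0,0))[0]-lane(p,(0,0,0))[0],-(lane(p,(0,1000,0))[0]-lane(p,(0,0,0))[0]),-(lane(p,(0,0,1000))[0]-lane(p,(0,0,0))[0])])
delta(lane(p,(110,0,72))[0],T)
delta(lane(p,(110,0,2))[0],T)
E
```

```text
[0.53858967 0.08601339 1.23798927] [0.53955314 0.08807627 1.22687744]
[[-0.1  0.3]
 [-0.2  0.6]
 [ 0.6  1.7]
 [-0.4  1.2]
 [ 0.3 -0.1]
 [-0.1 -1.2]
 [-0.7 -1.1]
 [ 0.5 -0.8]]
[0.53923198 0.08738864 1.23058138] 70.50711959908284
shift mm (now-axes) [ 44.2  -9.2 207.2] (target-axes) [-82.8  -9.5 195. ] turn [-0.002  0.611  0.004]
shift mm (now-axes) [ 84.3  -9.  264.5] (target-axes) [-82.8  -9.5 265. ] turn [-0.002  0.611  0.004]
```

Emit:
carry_out(targets=[0,0,0,0,0.1,0,0,0,0,0,0.1,0,0,0,0,0,0.1,0,0,0,0,0,0.1,0,0,0,0,0,0.1,0,0,0,0,0,0.111,0.004,-12,-1,28,0,0,0,-12,-2,28,0,0,0,-12,-1,28,0,0,0,-12,-2,28,0,0,0,-12,-1,28,0,0,0,-12,-1,28,0,0,0,-11,-1,27,0,0,0,0,0,0,0,0,0,0,0,0,0,0,0])

```text
time: 6.2
tool_pos: [0.5456, 0.1032, 0.1589]
tool_rot: [0.778, 0.551, 0.245, -0.174]
ft_force: [0.8, 0.2, 0.4]
finger_gap: 0.0646
grip_force: 0.0
```

```bash
cat >> h.py <<'E'
def laneR(p):
    o=lane(p,(0,0,0))[0]; e=[lane(p,1000*v)[0]-o for v in np.eye(3)]
    return R.from_matrix(np.c_[e[0],-e[1],-e[2]])
E
python3 - <<'E'
from h import *
from station import read_state
p=np.load("stand.npy");delta(lane(p,(110,0,2))[0],laneR(p));print(read_state()["joints"].round(2))
C=wrist("w2");im=C[0][:,:,::-1]
for k,v in dict(nose=(150,0,8),tip=(176,0,8),eL=(110,12,16),eR=(110,-12,16),eL2=(85,12,16),eR2=(85,-12,16)).items(): print(k,proj(C,lane(p,v))[0].round(1))
hs=cv2.cvtColor(C[0],cv2.COLOR_RGB2HSV);m=cv2.inRange(hs,(18,150,100),(34,255,255))
q=proj(C,lane(p,(110,0,16)))[0]; 
for r in range(int(q[1])-20,int(q[1])+40,8):
    x=np.nonzero(m[r])[0];x=x[abs(x-q[0])<60];print(r,x.min() if len(x) else 0,x.max() if len(x) else 0)
E
```

```text
shift mm (now-axes) [-0.7 -0.5 70.6] (target-axes) [-0.7 -0.7 70.6] turn [-0.002 -0.     0.001]
[ 0.57  0.65 -0.62  2.06 -0.59  0.42  0.27]
nose [258.  157.4]
tip [258.  127.6]
eL [244.6 202.8]
eR [271.2 202.8]
eL2 [244.8 228.9]
eR2 [270.9 229. ]
182 0 0
190 246 269
198 246 269
206 246 269
214 246 269
222 245 269
230 245 269
238 245 269
```

View pics/w2.png

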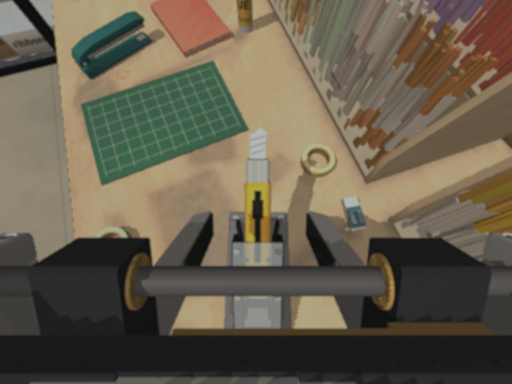

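The view shows the cutter centred between the fingers: nose at about (258,158), tip at about (258,128), yellow body in columns 246–269. That matches the prediction, so I'll descend and grip.

Emit:
carry_out(targets=[0,0,15,0,0,0,0,-1,15,0,0,0,0,0,15,0,0,0,0,0,15,0,0,0,0,0,10,0,0,0,0,0,0,0,0,0,0,0,0,0,0,0])

```text
time: 7.12
tool_pos: [0.5573, 0.1416, 0.1009]
tool_rot: [0.778, 0.551, 0.245, -0.175]
ft_force: [0.5, 0.7, 0.8]
finger_gap: 0.0642
grip_force: 0.0
```

Emit:
carry_out(targets=[0,0,0,0,0,0,0,0,0,0,0,0,0,0,0,0,0,0,0,0,0,0,0,0,0,0,0,0,0,0,0,0,0,0,0,0], hand=255, newtons=25)

```text
time: 7.88
tool_pos: [0.5572, 0.1417, 0.1009]
tool_rot: [0.778, 0.551, 0.245, -0.175]
ft_force: [0.2, -1.0, 0.8]
finger_gap: 0.0238
grip_force: 25.0
```

```bash
python3 - <<'E'
from h import *
from station import read_state
s=read_state();p=np.load("stand.npy");delta(lane(p,(110,0,2))[0],laneR(p));print(s["ft_force"],s["ft_torque"],s["finger_gap"],s["grip_force"])
np.save("grip1.npy",np.r_[s["tool_pos"],s["tool_rot"]])
E
```

```text
shift mm (now-axes) [-0.3  1.1 -0. ] (target-axes) [-0.3  1.1 -0. ] turn [-0.003 -0.     0.001]
[ 0.16341432 -0.96026638  0.79084693] [-0.51573123  0.16743711  0.04746117] 0.023838829054422365 24.997292160987854
```

Emit:
carry_out(targets=[5,0,0,0,0,0,10,0,0,0,0,0,12,0,0,0,0,0,14,0,0,0,0,0,14,0,0,0,0,0,14,0,0,0,0,0,14,0,0,0,0,0,14,0,0,0,0,0,14,0,0,0,0,0,9,0,0,0,0,0,0,0,0,0,0,0])

```text
time: 9.25
tool_pos: [0.59, 0.2352, 0.1702]
tool_rot: [0.778, 0.552, 0.245, -0.175]
ft_force: [-0.8, -0.1, -1.2]
finger_gap: 0.0236
grip_force: 25.0
```

```bash
python3 - <<'E'
from h import *
from station import read_state
s=read_state();print(s["joints"].round(2),s["finger_gap"],s["ft_torque"])
m=[np.array(v) for v in [(.363,.414),(.583,.434),(.588,.282),(.367,.267)]]
ctr=sum(m)/4;yaw=np.arctan2(*((m[1]+m[2]-m[0]-m[3])/2)[::-1]);print("mat",ctr,np.rad2deg(yaw))
# cutter laid at yaw = mat yaw+180, center at mat centre; tool x = cutter x, TCP at +35 along x
ax=np.array([np.cos(yaw+np.pi),np.sin(yaw+np.pi),0]);z=np.array([0,0,-1.]);Rm=R.from_matrix(np.c_[ax,np.cross(z,ax),z])
pos=np.r_[ctr,0]+ax*.035; 
np.savez("mat.npz",ctr=ctr,yaw=yaw)
delta(pos+[0,0,.25],Rm);delta(pos+[0,0,.25],R.from_quat(s["tool_rot"]))
C=wrist("w3")
E
```

```text
[ 0.24  0.64 -0.53  1.97 -0.67  0.37  0.11] 0.023580396263913405 [-0.62531035  0.15683328  0.03407187]
mat [0.47525 0.34925] 4.53777250790665
shift mm (now-axes) [  91.2 -178.1  -33.2] (target-axes) [140.4 122.7 -79.8] turn [ 0.603 -0.395 -1.915]
shift mm (now-axes) [  91.2 -178.1  -33.2] (target-axes) [  91.2 -178.1  -33.2] turn [0. 0. 0.]
```

View pics/w3.png

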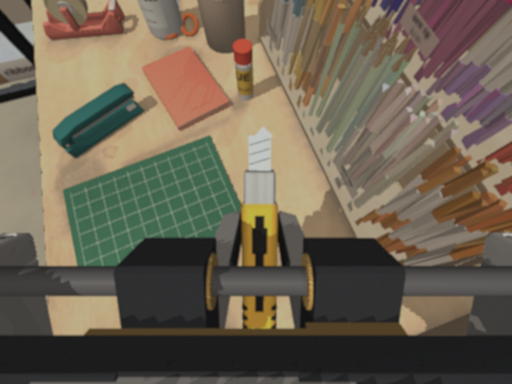

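The cutter is fully out and straight in the grip: nose (259,172), tip (260,130). Next I'll level it, move over the mat and yaw it along the mat.

Emit:
carry_out(targets=[0,0,0,0,-0.1,0,0,0,0,0,-0.1,0,0,0,0,0,-0.1,0,0,0,0,0,-0.1,0,0,0,0,0,-0.1,0,0,0,0,0,-0.11,0,5,-15,-5,0,0,0,10,-30,-10,0,0,0,10,-30,-10,0,0,0,10,-30,-10,0,0,0,10,-30,-10,0,0,0,10,-30,-10,0,0,0,0,-13,0,0,0,0,0,0,0,0,0,-0.1,0,0,0,0,0,-0.1,0,0,0,0,0,-0.1,0,0,0,0,0,-0.1,0,0,0,0,0,-0.1,0,0,0,0,0,-0.1,0,0,0,0,0,-0.1])

```text
time: 11.8
tool_pos: [0.4403, 0.343, 0.2244]
tool_rot: [0.568, 0.823, -0.0, -0.001]
ft_force: [0.1, 0.8, -1.1]
finger_gap: 0.0235
grip_force: 25.0
```

Emit:
carry_out(targets=[0,0,0,0,0,-0.1,0,0,0,0,0,-0.1,0,0,0,0,0,-0.1,0,0,0,0,0,-0.1,0,0,0,0,0,-0.1,0,0,0,0,0,-0.1,0,0,0,0,0,-0.1,0,0,0,0,0,-0.1,0,0,0,0,0,-0.1,0,0,0,0,0,-0.1,0,0,0,0,0,-0.1,0,0,0,0,0,-0.1,0,0,0,0,0,-0.09,0,0,0,0,0,0,0,0,0,0,0,0])

```text
time: 13.68
tool_pos: [0.4403, 0.3441, 0.2248]
tool_rot: [-0.04, 0.999, 0.001, -0.001]
ft_force: [0.4, 0.1, -1.0]
finger_gap: 0.024
grip_force: 25.0
```

```bash
cat >> h.py <<'E'
def matpose(off,h,flip=False):
    d=np.load("mat.npz");y=float(d["yaw"])+np.pi
    ax=np.array([np.cos(y),np.sin(y),0]);z=np.array([0,0,-1.]);tx=-ax if flip else ax
    return np.r_[d["ctr"],h]+ax*off, R.from_matrix(np.c_[tx,np.cross(z,tx),z])
E
python3 - <<'E'
from h import *
from station import read_state,imaging
s=read_state();print(s["joints"].round(2));delta(*matpose(.035,.005))
for n in("top","scene"):
    c=imaging.camera(n);np.savez(f"cam_{n}2.npz",**c)
a=cam("top2")[0][110:260,100:300,::-1];b=cam("scene2")[0][150:350,120:320,::-1]
cv2.imwrite("pics/m1.png",np.hstack([cv2.resize(a,(500,375)),cv2.resize(b,(300,375))[:375]]))
E
```

```text
[-0.49  0.49 -0.34  1.75  0.19  0.94  0.75]
shift mm (now-axes) [ -0.7   2.1 219.8] (target-axes) [-2.000e-01  2.400e+00  2.198e+02] turn [ 0.001 -0.002 -0.   ]
```

View pics/m1.png

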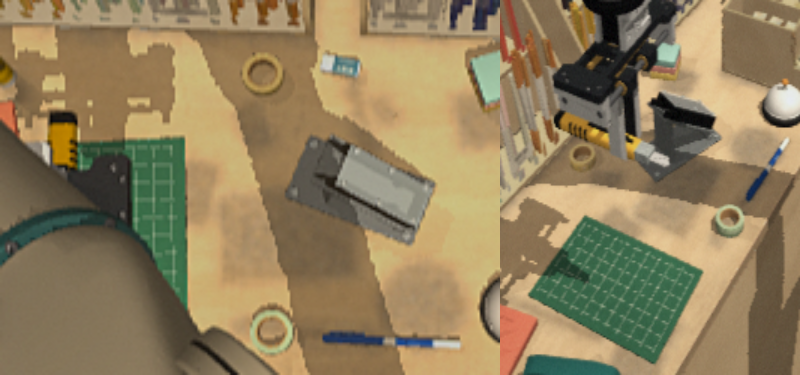

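The cutter is level over the mat, blade towards the robot (butt at about (65,120) in the top crop), and the stand is empty. I'll lower it.

Emit:
carry_out(targets=[0,2,15,0,0,0,0,0,25,0,0,0,0,0,30,0,0,0,0,0,30,0,0,0,0,0,30,0,0,0,0,0,30,0,0,0,0,0,25,0,0,0,0,0,15,0,0,0,0,0,10,0,0,0,0,0,5,0,0,0,0,0,0,0,0,0])

```text
time: 15.15
tool_pos: [0.4399, 0.3477, 0.0103]
tool_rot: [-0.041, 0.999, 0.001, -0.001]
ft_force: [-0.2, -0.1, -1.8]
finger_gap: 0.0238
grip_force: 25.0
```

Emit:
carry_out(targets=[0,0,1,0,0,0,0,0,1,0,0,0,0,0,1,0,0,0,0,0,0,0,0,0])

```text
time: 15.65
tool_pos: [0.4397, 0.3475, 0.0071]
tool_rot: [-0.041, 0.999, 0.001, -0.001]
ft_force: [-0.3, -0.0, -0.2]
finger_gap: 0.024
grip_force: 25.0
```

Emit:
carry_out(targets=[0,0,1,0,0,0,0,0,1,0,0,0,0,0,0,0,0,0])

```text
time: 16.02
tool_pos: [0.4397, 0.3474, 0.005]
tool_rot: [-0.041, 0.999, 0.001, -0.001]
ft_force: [-0.4, 0.1, -1.6]
finger_gap: 0.0238
grip_force: 25.0
```

Emit:
carry_out(targets=[0,0,0,0,0,0,0,0,0,0,0,0,0,0,0,0,0,0,0,0,0,0,0,0,0,0,-15,0,0,0,0,0,-25,0,0,0,0,0,-30,0,0,0,0,0,-30,0,0,0,0,0,-20,0,0,0,0,0,0,0,0,0], hand=80)

```text
time: 17.27
tool_pos: [0.441, 0.3482, 0.1274]
tool_rot: [-0.041, 0.999, 0.002, 0.001]
ft_force: [0.8, -0.2, -1.2]
finger_gap: 0.0643
grip_force: 0.0
```

```bash
python3 - <<'E'
from h import *
from station import imaging
C=wrist("w4");s=cam("w4")
P=lambda off,w,z:matpose(off,z)[0]
for k,v in dict(tip=(.101,.011),nose=(.075,.011),c=(0,.019),butt=(-.075,.011)).items(): print(k,proj(C,P(v[0],0,v[1]))[0].round(1))
c=imaging.camera("scene");np.savez("cam_scene3.npz",**c)
cv2.imwrite("pics/m2.png",np.hstack([cv2.resize(C[0][:,:,::-1],(480,360)),cv2.resize(c["image"][190:350,120:262,::-1],(320,360))]))
E
```

```text
tip [257.1 124.4]
nose [257.  149.2]
c [256.9 217.6]
butt [256.8 274.4]
```

View pics/m2.png

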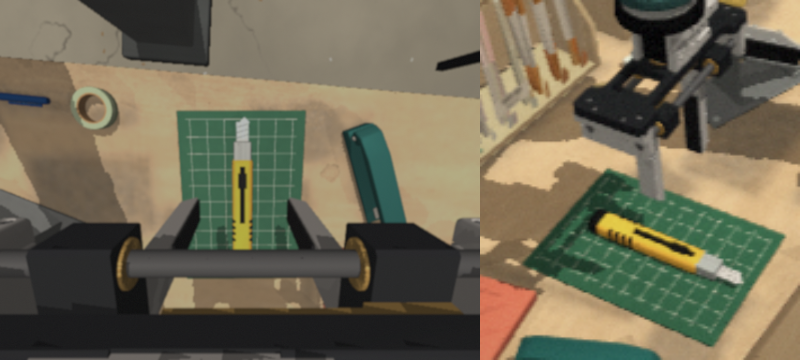

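The cutter lies flat on the mat, released: tip at wrist px (260,125), nose (260,150). Now I'll shift 75 mm towards the butt and do the half turn.

Emit:
carry_out(targets=[-15,0,0,0,0,0,-30,0,0,0,0,0,-30,0,0,0,0,0,0,0,0,0,0,0.1,0,0,0,0,0,0.16,0,0,0,0,0,0.16,0,0,0,0,0,0.16,0,0,0,0,0,0.16,0,0,0,0,0,0.16,0,0,0,0,0,0.16,0,0,0,0,0,0.16,0,0,0,0,0,0.16,0,0,0,0,0,0.16,0,0,0,0,0,0.16,0,0,0,0,0,0.16,0,0,0,0,0,0.16,0,0,0,0,0,0.16,0,0,0,0,0,0.16,0,0,0,0,0,0.16,0,0,0,0,0,0.16])

```text
time: 19.88
tool_pos: [0.5152, 0.3531, 0.1239]
tool_rot: [0.961, 0.276, -0.001, -0.0]
ft_force: [-0.4, 0.7, 0.3]
finger_gap: 0.0643
grip_force: 0.0
```

Emit:
carry_out(targets=[0,0,0,0,0,0.16,0,0,0,0,0,0.16,0,0,0,0,0,0.16,0,0,0,0,0,0,0,0,0,0,0,0])

```text
time: 20.5
tool_pos: [0.5148, 0.3533, 0.1244]
tool_rot: [0.999, 0.043, -0.001, -0.0]
ft_force: [0.3, -0.1, -0.1]
finger_gap: 0.0645
grip_force: 0.0
```

```bash
python3 - <<'E'
from h import *
from station import read_state
s=read_state();print(s["joints"].round(2),s["time"]);C=wrist("w5");W4=cam("w4")
for n,uv in dict(nose=(260.2,150.2),tip=(260.3,124.5)).items(): print(n,plane(W4,uv,.011))
hs=cv2.cvtColor(C[0],cv2.COLOR_RGB2HSV);m=cv2.inRange(hs,(18,140,80),(34,255,255));m[250:]=0;m[:, :190]=0;m[:,330:]=0
n,l,stt,c=cv2.connectedComponentsWithStats(m);i=1+np.argmax(stt[1:,4]);print(stt[i])
for r in range(stt[i,1],stt[i,1]+stt[i,3],6):
    x=np.nonzero(l[r]==i)[0];print(r,x.min(),x.max(),plane(C,((x.min()+x.max())/2,r),.017).round(4),(plane(C,(x.max()+.5,r),.019)-plane(C,(x.min()-.5,r),.019)).round(4))
hs4=cv2.cvtColor(W4[0],cv2.COLOR_RGB2HSV);m=cv2.inRange(hs4,(18,140,80),(34,255,255))
for r in(180,200,220,240):
    x=np.nonzero(m[r])[0];x=x[abs(x-258)<30];print("w4",r,plane(W4,((x.min()+x.max())/2,r),.019).round(4))
E
```

```text
[-0.99  0.76  0.58  1.68 -0.52  0.87 -1.66] 20.5
nose [0.40124213 0.34680653 0.011     ]
tip [0.37433645 0.34465733 0.011     ]
[ 249  168   22   82 1465]
168 252 268 [0.5384 0.3548 0.017 ] [ 0.0016 -0.0179  0.    ]
174 249 270 [0.5319 0.3547 0.017 ] [ 0.0021 -0.0233  0.    ]
180 249 270 [0.5254 0.3542 0.017 ] [ 0.0021 -0.0234  0.    ]
186 250 269 [0.5188 0.3536 0.017 ] [ 0.0019 -0.0214  0.    ]
192 250 268 [0.5121 0.3535 0.017 ] [ 0.0018 -0.0204  0.    ]
198 251 268 [0.5054 0.3524 0.017 ] [ 0.0017 -0.0194  0.    ]
204 250 268 [0.4986 0.3524 0.017 ] [ 0.0018 -0.0206  0.    ]
210 249 269 [0.4917 0.3518 0.017 ] [ 0.002  -0.0229  0.    ]
216 249 269 [0.4848 0.3512 0.017 ] [ 0.002 -0.023  0.   ]
222 249 269 [0.4778 0.3505 0.017 ] [ 0.0021 -0.0232  0.    ]
228 249 269 [0.4707 0.3499 0.017 ] [ 0.0021 -0.0233  0.    ]
234 249 268 [0.4635 0.3499 0.017 ] [ 0.002  -0.0223  0.    ]
240 249 269 [0.4563 0.3487 0.017 ] [ 0.0021 -0.0235  0.    ]
246 249 268 [0.4489 0.3486 0.017 ] [ 0.002  -0.0225  0.    ]
w4 180 [0.4325 0.347  0.019 ]
w4 200 [0.4548 0.3488 0.019 ]
w4 220 [0.4779 0.3507 0.019 ]
w4 240 [0.5019 0.3527 0.019 ]
```

View pics/w5.png

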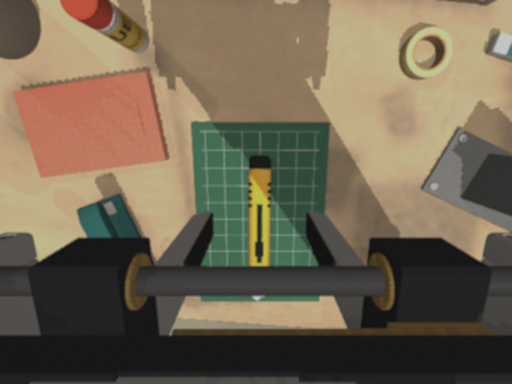

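The cutter is centred between the fingers. The butt is at about (260,157) in the image and my grip point is about 39 mm behind the centre. I'll lower and grip.

Emit:
carry_out(targets=[0,0,15,0,0,0,0,0,25,0,0,0,0,0,30,0,0,0,0,0,25,0,0,0,0,0,15,0,0,0,0,0,7,0,0,0,0,0,2,0,0,0,0,0,0,0,0,0])

```text
time: 21.55
tool_pos: [0.5149, 0.3539, 0.0066]
tool_rot: [0.999, 0.042, -0.0, -0.001]
ft_force: [-0.1, 0.3, 0.1]
finger_gap: 0.0644
grip_force: 0.0
```

Emit:
carry_out(targets=[0,0,0,0,0,0,0,0,0,0,0,0,0,0,0,0,0,0,0,0,0,0,0,0,0,0,0,0,0,0,0,0,0,0,0,0], hand=255, newtons=40)

```text
time: 22.3
tool_pos: [0.5145, 0.3537, 0.006]
tool_rot: [0.999, 0.042, -0.001, -0.001]
ft_force: [-0.3, -0.1, 1.0]
finger_gap: 0.0236
grip_force: 40.0
```

Emit:
carry_out(targets=[0,0,-10,0,0,0,0,0,-25,0,0,0,0,0,-35,0,0,0,0,0,-40,0,0,0,0,0,-40,0,0,0,0,0,-40,0,0,0,0,0,-30,0,0,0,0,0,0,0,0,0])

```text
time: 23.3
tool_pos: [0.5163, 0.3537, 0.2289]
tool_rot: [0.999, 0.042, 0.001, -0.002]
ft_force: [-0.6, -0.1, -0.3]
finger_gap: 0.0237
grip_force: 40.0
```

```bash
python3 - <<'E'
from h import *
from station import read_state
s=read_state();print(s["joints"].round(2))
g=np.load("grip1.npy");p=np.load("stand.npy");T=laneR(p)
o=lane(p,(0,0,0))[0];print("grip1 in lane(tool axes)",(T.inv().apply(g[:3]-o)*1000).round(1))
delta(lane(p,(230,0,2))[0],T)
E
```

```text
[-1.03  0.65  0.66  1.58 -0.44  1.07 -1.74]
grip1 in lane(tool axes) [110.3  -1.1  -2. ]
shift mm (now-axes) [ 64.3 126.   58.9] (target-axes) [-106.2  110.5   -2. ] turn [ 0.348  0.536 -1.11 ]
```

Emit:
carry_out(targets=[0,0,0,0,0,-0.08,0,0,0,0,0,-0.12,0,0,0,0,0,-0.12,0,0,0,0,0,-0.12,0,0,0,0,0,-0.12,0,0,0,0,0,-0.12,0,0,0,0,0,-0.12,0,0,0,0,0,-0.12,0,0,0,0,0,-0.12,0,0,0,0,0,-0.1,0,0,0,0,0.1,0,0,0,0,0,0.1,0,0,0,0,0,0.1,0,0,0,0,0,0.1,0,0,0,0,0,0.1,0,0,0,0,0,0.11,0,0,0,0,0,0,0,0,0,0,0,0,0])

```text
time: 25.55
tool_pos: [0.515, 0.3536, 0.2256]
tool_rot: [0.782, 0.548, 0.244, -0.173]
ft_force: [-0.4, 1.1, -0.3]
finger_gap: 0.0236
grip_force: 40.0
```

```bash
python3 - <<'E'
from h import *
from station import read_state
s=read_state();print(s["joints"].round(2),s["finger_gap"])
p=np.load("stand.npy");T=laneR(p)
delta(lane(p,(235,0,45))[0],T);delta(lane(p,(235,0,5))[0],T);print(lane(p,(235,0,5)))
E
```

```text
[-0.19  0.45 -0.28  2.05 -0.98  0.37  0.11] 0.023604574447175824
shift mm (now-axes) [-98.3 112.5 -46.8] (target-axes) [-98.9 111.7 -47.4] turn [ 0.001  0.005 -0.008]
shift mm (now-axes) [-98.1 112.5  -6.8] (target-axes) [-98.9 111.7  -7.4] turn [ 0.001  0.005 -0.008]
[[0.59183245 0.23598644 0.17488622]]
```

Emit:
carry_out(targets=[0,0,0,0,0.005,-0.008,0,12,-7,0,0,0,0,25,-10,0,0,0,0,25,-10,0,0,0,0,25,-10,0,0,0,-10,25,-10,0,0,0,-20,0,0,0,0,0,-25,0,0,0,0,0,-25,0,0,0,0,0,-18,0,0,0,0,0,0,0,20,0,0,0,0,0,20,0,0,0,0,0,0,0,0,0,0,0,0,0,0,0])

```text
time: 27.3
tool_pos: [0.5929, 0.2366, 0.176]
tool_rot: [0.778, 0.551, 0.247, -0.173]
ft_force: [0.0, 0.3, -0.7]
finger_gap: 0.0239
grip_force: 40.0
```

```bash
python3 - <<'E'
from h import *
from station import read_state,imaging
p=np.load("stand.npy");T=laneR(p)
delta(lane(p,(235,0,5))[0],T)
for n in("top","scene"):
    c=imaging.camera(n);np.savez(f"cam_{n}4.npz",**c)
C=cam("scene4")
for k,v in dict(tip=(95,0,10),nose=(121,0,10),mouthtopnear=(75,23,23),mouthtopfar=(75,-23,23),deckend=(89,28,0)).items(): print(k,((proj(C,lane(p,v))[0]-[195,170])*[6.667,6.667]).round())
print([((proj(cam("top4"),lane(p,v))[0]-[194,145])*400/92*1).round() for v in [(95,0,10),(121,0,10)]])
a=cv2.resize(C[0][170:260,195:255,::-1],(400,600),interpolation=2);b=cv2.resize(cam("top4")[0][120:258,194:286,::-1],(400,600),interpolation=2)
cv2.imwrite("pics/i1.png",np.hstack([a,b]))
E
```

```text
shift mm (now-axes) [-1.4 -0.8  0.4] (target-axes) [-1.4 -0.8  0.4] turn [ 0.003 -0.002  0.002]
tip [184. 236.]
nose [137. 226.]
mouthtopnear [270. 241.]
mouthtopfar [200. 187.]
deckend [227. 295.]
[array([149., 115.]), array([113.,  96.])]
```

View pics/i1.png

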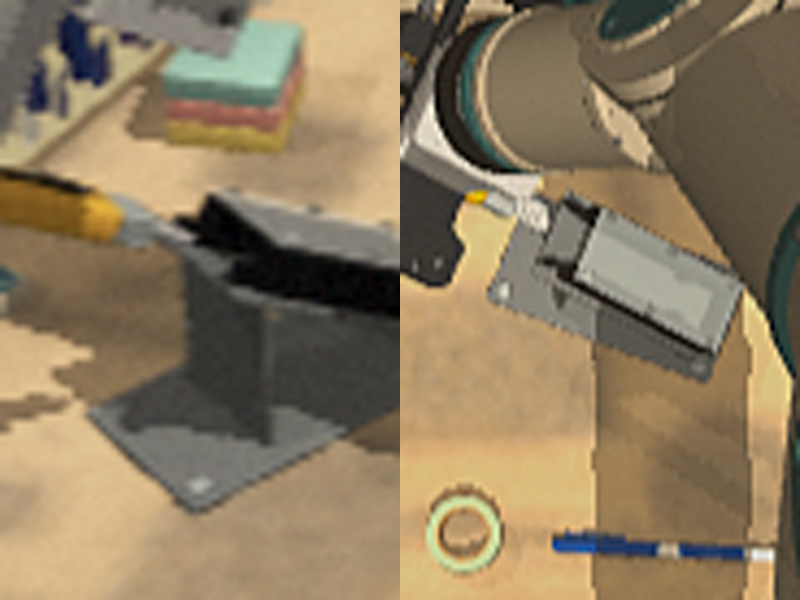

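The blade tip sits at the mouth, lined up with the channel: top crop (548,222), scene crop (190,240), both as predicted. I'll slide it in by small steps and watch the force.

Emit:
carry_out(targets=[-1,-1,0,0,0,0,-6,0,0,0,0,0,-6,0,0,0,0,0,-6,0,0,0,0,0,-6,0,0,0,0,0,-4,0,0,0,0,0,0,0,0,0,0,0])

```text
time: 28.28
tool_pos: [0.5835, 0.2143, 0.1585]
tool_rot: [0.779, 0.55, 0.247, -0.173]
ft_force: [1.1, 0.4, -0.7]
finger_gap: 0.0236
grip_force: 40.0
```

Emit:
carry_out(targets=[-4,0,0,0,0,0,-4,0,0,0,0,0,-4,0,0,0,0,0,0,0,0,0,0,0])

```text
time: 28.78
tool_pos: [0.5802, 0.205, 0.1516]
tool_rot: [0.779, 0.55, 0.247, -0.173]
ft_force: [0.6, -0.0, -0.9]
finger_gap: 0.0234
grip_force: 40.0
```

```bash
cat > chk.py <<'E'
from h import *
from station import read_state
s=read_state();p=np.load("stand.npy");T=laneR(p);o=lane(p,(0,0,0))[0]
print("lane xyz",(T.inv().apply(s["tool_pos"]-o)*[1000,-1000,-1000]).round(1),"turn",(R.from_quat(s["tool_rot"]).inv()*T).as_rotvec().round(3),"F tool",T.inv().apply(s["ft_force"]).round(1),"M",T.inv().apply(s["ft_torque"]).round(2),s["time"],s["finger_gap"])
E
python3 chk.py
```

```text
lane xyz [194.5   0.7   4.9] turn [ 0.002 -0.002  0.   ] F tool [-0.3  0.6  0.8] M [-0.06 -0.6  -0.05] 28.775 0.02335511597438224
```

Emit:
carry_out(targets=[-3,0.5,0,0,0,0,-3,0,0,0,0,0,-3,0,0,0,0,0,-3,0,0,0,0,0,-3,0,0,0,0,0,0,0,0,0,0,0])

```text
time: 29.52
tool_pos: [0.5766, 0.1933, 0.143]
tool_rot: [0.779, 0.55, 0.247, -0.173]
ft_force: [0.4, 0.1, -0.3]
finger_gap: 0.0232
grip_force: 40.0
```

Emit:
carry_out(targets=[-5,0,0,0,0,0,-6,0,0,0,0,0,-6,0,0,0,0,0,-6,0,0,0,0,0,-5,0,0,0,0,0,0,0,0,0,0,0])

```text
time: 30.28
tool_pos: [0.5689, 0.1716, 0.1268]
tool_rot: [0.779, 0.55, 0.247, -0.173]
ft_force: [-0.4, -0.1, -0.7]
finger_gap: 0.0237
grip_force: 40.0
```

```bash
python3 chk.py
```

```text
lane xyz [1.514e+02 1.000e-01 4.800e+00] turn [ 0.002 -0.002 -0.   ] F tool [-0.6 -0.4  0.4] M [-0.08 -0.54 -0.05] 30.275 0.023657051014464997
```

Emit:
carry_out(targets=[-4,0,0,0,0,0,-4,0,0,0,0,0,-4,0,0,0,0,0,-4,0,0,0,0,0,-4,0,0,0,0,0,0,0,0,0,0,0])

```text
time: 31.02
tool_pos: [0.5635, 0.1563, 0.1154]
tool_rot: [0.779, 0.55, 0.247, -0.173]
ft_force: [-0.5, -0.6, -0.7]
finger_gap: 0.0233
grip_force: 40.0
```

Emit:
carry_out(targets=[-3,0,0,0,0,0,-3,0,0,0,0,0,-3,0,0,0,0,0,-2,0,0,0,0,0,0,0,1,0,0,0,0,0,0,0,0,0])

```text
time: 31.78
tool_pos: [0.5608, 0.1486, 0.1084]
tool_rot: [0.778, 0.55, 0.247, -0.173]
ft_force: [-1.2, 0.2, -1.6]
finger_gap: 0.0235
grip_force: 40.0
```

```bash
python3 chk.py
```

```text
lane xyz [1.209e+02 1.000e-01 3.700e+00] turn [ 0.002 -0.002  0.001] F tool [-1.1 -1.1  1.2] M [-0.01 -0.8  -0.05] 31.775 0.02345625918387342
```

Emit:
carry_out(targets=[-1,0,0,0,0,0,-1,0,0,0,0,0,-1,0,0,0,0,0,-1,0,0,0,0,0,-1,0,0,0,0,0,0,0,0,0,0,0])

```text
time: 32.52
tool_pos: [0.5594, 0.1447, 0.1055]
tool_rot: [0.779, 0.55, 0.247, -0.173]
ft_force: [-0.4, -0.7, 0.7]
finger_gap: 0.0239
grip_force: 40.0
```

Emit:
carry_out(targets=[-1,0,0,0,0,0,-1,0,0,0,0,0,0,0,0,0,0,0])

```text
time: 32.9
tool_pos: [0.5588, 0.1432, 0.1044]
tool_rot: [0.779, 0.55, 0.247, -0.173]
ft_force: [0.0, -0.4, -0.0]
finger_gap: 0.0234
grip_force: 40.0
```

```bash
python3 chk.py
```

```text
lane xyz [1.138e+02 1.000e-01 3.700e+00] turn [ 0.002 -0.002  0.001] F tool [-0.3  0.1 -0.2] M [-0.05 -0.71 -0.03] 32.9 0.023444002434893644
```

Emit:
carry_out(targets=[-1,0,0,0,0,0,-1,0,0,0,0,0,0,0,0,0,0,0])

```text
time: 33.28
tool_pos: [0.5585, 0.1427, 0.1039]
tool_rot: [0.778, 0.551, 0.248, -0.174]
ft_force: [0.7, 2.6, 2.7]
finger_gap: 0.0235
grip_force: 40.0
```

```bash
python3 chk.py
```

```text
lane xyz [113.2   0.3   3.7] turn [ 0.001 -0.004  0.002] F tool [ 3.8 -0.2 -0.7] M [-0.04  0.12 -0.02] 33.275 0.023508047102305533
```

Emit:
carry_out(targets=[-1,0,0,0,0,0,0,0,1,0,0,0,-1,0,0,0,0,0,0,0,0,0,0,0])

```text
time: 33.78
tool_pos: [0.5585, 0.1429, 0.1036]
tool_rot: [0.777, 0.551, 0.249, -0.175]
ft_force: [-1.4, 1.2, 13.8]
finger_gap: 0.0232
grip_force: 40.0
```

```bash
python3 chk.py
```

```text
lane xyz [113.1   0.4   3.4] turn [ 0.001 -0.007  0.003] F tool [  8.4  -1.7 -10.9] M [0.36 1.29 0.01] 33.775 0.02323913503990669
```

It is against the stop and on the deck. I'll ease the load slightly, open and retract square to the slope.

Emit:
carry_out(targets=[1.5,0,-0.7,0,0,0,0,0,0,0,0,0])

```text
time: 34.02
tool_pos: [0.5584, 0.1428, 0.1037]
tool_rot: [0.778, 0.551, 0.248, -0.174]
ft_force: [0.2, 3.0, 6.8]
finger_gap: 0.0239
grip_force: 40.0
```

Emit:
carry_out(targets=[0,0,0,0,0,0,0,0,0,0,0,0,0,0,0,0,0,0,0,0,0,0,0,0,0,0,-15,0,0,0,0,0,-25,0,0,0,0,0,-30,0,0,0,0,0,-10,0,0,0,0,0,0,0,0,0], hand=80)

```text
time: 35.15
tool_pos: [0.5431, 0.0981, 0.1684]
tool_rot: [0.778, 0.55, 0.247, -0.173]
ft_force: [-0.3, 0.9, -0.9]
finger_gap: 0.0648
grip_force: 0.0
```

```bash
python3 - <<'E'
from h import *
from station import imaging
import chk
p=np.load("stand.npy");C=wrist("w6")
for k,v in dict(butt=(150,0,16),butt_low=(150,0,0)).items(): print(k,proj(C,lane(p,v))[0].round(1))
c=imaging.camera("scene");np.savez("cam_scene6.npz",**c);S=cam("scene6")
print("scene butt",[((proj(S,lane(p,v))[0]-[195,190])*400/80).round() for v in [(150,0,16),(150,12,8),(75,0,16)]])
a=cv2.resize(c["image"][190:250,195:275,::-1],(400,300),interpolation=2)
b=cv2.resize(C[0][130:280,160:360,::-1],(400,300),interpolation=2)
cv2.imwrite("pics/f1.png",np.hstack([a,b]))
E
```

```text
lane xyz [ 1.114e+02 -1.000e-01  8.360e+01] turn [ 0.003 -0.002  0.001] F tool [ 0.1 -0.6  1.2] M [-0.06 -0.45 -0.05] 35.15 0.06480883775096934
butt [258.3 158. ]
butt_low [258.3 156.1]
scene butt [array([66., 51.]), array([73., 76.]), array([170.,  72.])]
```

View pics/f1.png

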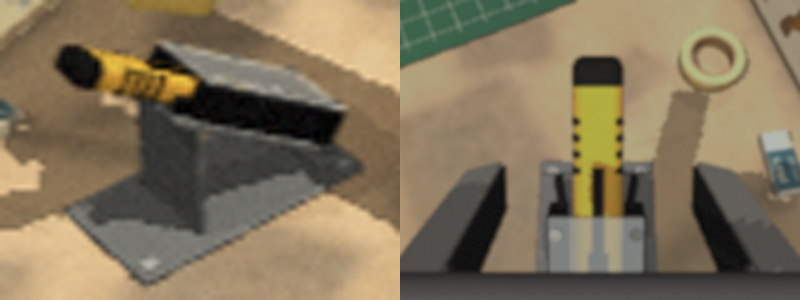

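The cutter sits in the stand blade first. The butt is at wrist row about 158.5 against 158 predicted for fully home, the blade is under the guard and the gripper is clear. Handing in.

```bash
python3 -c "
from station import manip
print(manip.job_done())"
```

```text
the job is handed in; nothing more can be done
None
```

I drew the cutter out, laid it flat on the mat and let go, then regripped it by the butt end and slid it back blade first against the stop, with the blade under the guard; the job is handed in at about 35 s.

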